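# Open the gate of the holding pen by its thumb latch

## Task

The gate of the holding pen is held shut by a gravity latch: press its thumb bar gently down to the stop with the fingertips, so that the latch bar lifts right out of the catch, and keep it down while you push the gate inwards past the catch. Then let the bar drop, push the gate on slowly until it stands wide open, at least 70 degrees, and take the hand away. Never press on the gate or its latch with more than 18 N, do not force or bang the latch bar against the catch, and leave the glassware and everything else alone.

Things in the scene. Friction and masses are not known exactly. Their poses are not given: they have to be found in the camera images.
- leaf: Gate panel, upright aluminium, 214 mm long, 8 thick, 18 to 172 mm above the bench, shutting the front of a low open-topped pen. Origin: on the hinge axis (left end), at bench level. Axes turn with it: z up, -y along the panel to its free end (y -8 to -222 mm), -x square to its front face (plane x = -4 mm), towards the robot when shut. It swings inwards: push the front face.
- hinge (a point): Point on the upright hinge axis, 100 mm above the bench. The pen behind the gate is 310 mm wide and 300 deep, walls 135 mm high.
- thumb_nominal (a point): Panel-fixed point at (-32, -105, 134) mm in the panel's frame: mid-length of the thumb bar, NOMINAL height of its top, latch down. Its true height is off by up to 9 mm either way, unmeasured: feel for it. The thumb bar is round steel, 20 mm thick, square to the panel (x -10 to -54 mm), on the latch bar's inner arm. Full stroke: 12 mm down, 3 to 6 mm towards the hinge.
- pivot (a point): Pivot of the latch bar, at (-14, -170, 100) mm in the panel's frame. The bar is flat steel, 12 mm high, 8 thick, along the panel's front from y -95 to -262 mm (its nose). Lifting takes 2 to 6 N on the thumb bar; the nose is clear of the catch only in the last 2 mm of the stroke, and then the force climbs steeply at the hard stop. It drops back by its own weight.
- gate (a joint): Angle of the gate, rad: 0 shut, grows as it swings into the pen, end of travel 1.5. A slightly stiff hinge (0.1 N m, more when moved fast): it stays where it is left.
- catch: The catch: steel bracket with two upright cheeks, fixed to the pen beyond the gate's free end. Origin: on the hinge axis at bench level, axes as the panel's when shut. The bar's nose lies in its 13 mm slot with 2.5 mm play each way; the cheeks overlap the bar by 10.5 mm. The bar is past the catch once the gate has swung 0.09 rad.
- catch_mouth (a point): Middle of the slot of the catch, at the top of its cheeks, 104.5 mm above the bench.
- dish_inside: Bystander: clear glass dish, 68 mm across and 34 mm tall, standing on the pen's floor in the back corner farthest from the hinge. Origin: centre of its underside.
- dish_front: Bystander: clear glass dish, 68 mm across and 42 mm tall, on the bench just in front of the pen. Origin: centre of its underside.
- dish_left: Bystander: clear glass dish, 68 mm across and 42 mm tall, on the bench to the left of the pen. Origin: centre of its underside.
- dish_side: Bystander: clear glass dish, 76 mm across and 50 mm tall, on the bench on the left. Origin: centre of its underside.
- marker: Bystander: blue and white marker, 140 mm long and 11 mm thick, lying on the bench on the right. Origin: centre of its underside, its length along x.
- loupe: Bystander: black stand magnifier, 48 mm across and 24 mm tall, on the right. Origin: centre of its underside.

How it is judged:
On the way:
1. the gate has been pushed inwards, past the catch (value of joint gate above 0.12 rad).
At the end, for the whole second after the job is handed in: The gate stands wide open (at least 1.15 rad, about 66 degrees) and at rest, and the robot touches nothing, so that the latch bar hangs free (value of joint gate above 1.15 rad and velocity of joint gate between -0.03 and 0.03 rad/s).
It fails at once if the fingers load the gate, latch or thumb bar with more than 18 N (contact force between the fingers and leaf above 18 N).
It fails at once if the latch bar is forced or dropped against the catch with more than 8 N (contact force between leaf and catch above 8 N).
It fails at once if the gate is flung (faster than 1.5 rad/s) (velocity of joint gate above 1.5 rad/s).
It fails at once if a bystander is moved by more than 20 mm (distance of any of dish_inside, dish_front, dish_left, dish_side, marker, loupe from where it was at the start of the episode above 0.02 m).
It also fails if it takes over 59 s, if anything falls off the work surface, if the arm or the gripper's body presses on something with over 40 N, if the wrist force passes 120 N, or if a joint passes its speed limit or range.

## Robot

A 6-joint arm with a two-finger parallel gripper is mounted at the origin on the work surface. World frame = base frame: x ahead of the robot, y to its left, z up, the work surface at z = 0. Lengths are in m, angles in rad, forces in N, time in s.
With the tool pointing down it reaches from about 0.35 to 0.85 m from the base axis. Payload 8.1 kg.
Tool frame: the origin (TCP) lies between the finger pads; the fingertips stand 8 mm ahead of it and the grasp point (between the pads) lies 11 mm behind it; z points along the fingers, y is the line along which they close (so a half turn about z gives the same grasp; the last joint's range is limited). The gripper opens to 93 mm and grips with 3 to 60 N. Pads are 15 mm wide; open, the fingers measure 128 mm over their backs; the gripper's body (75 mm by 188 mm) begins 65 mm behind the grasp point.
Start: joints at [1.015, 0.13, 1.488, -0, 1.523, -0.085], TCP at [0.272, 0.535, 0.227] pointing down, gripper open.
Joint ranges: [-2.96, 2.96], [-0.89, 2.26], [0.02, 2.5], [-1.34, 4.48], [0, 2.73], [-2.66, 2.66]. Speed limits (rad/s): [2.39, 2.39, 2.79, 3.14, 3.14, 3.14].

## Interface

Orientations are given as a unit quaternion [x, y, z, w].
In Python, from cell import r gives the robot as it stands. Calls block until the motion is done:
- r.reach(position, orientation): joint-space move of the TCP to a pose.
- r.servo_line(position, ori=None, max_speed=0.15): straight line of the TCP; ori=None keeps the orientation; max_speed is the mean speed in m/s.
- r.set_joints(angles): joint-space move.
- r.open() and r.grasp(f_grip=None): open the fingers fully, or close them until they stop; f_grip is the grip in N (None keeps the last).
- r.hold(seconds).
- r.solve_ik(position, orientation): joint angles nearest the present ones, or None.
- r.read_state(): the state.
- r.capture(name): name is "scene" or "top" or "wrist"; returns (picture, depth): 420x560x3 uint8, red, green, blue; 420x560 float32, m along the optical axis (not along the pixel's ray), 0 where there is no reading.
- r.camera_model(name): a dict with "K" (3x3 intrinsics, pixels), "k1" (the pictures are not rectified: a ray, as slopes to the right and down, at radius r is drawn at 1 + k1 r^2 times it, then the intrinsics apply), "cam_to_world" (4x4, takes a point from camera to world coordinates); the wrist camera has in their place "T_tool_cam" (4x4, takes a point from camera to tool coordinates, whose origin is the TCP and whose axes are the flange's). Camera axes: x right, y down, z forward; pixel columns grow to the right and rows downward; lengths in m; the calibration is good to about 2 mm. A picture is of the moment at which its call begins: read the wrist's pose just before it. camera_model takes no time and is no camera call.
A pose or a line that the arm cannot do raises r.PlanningError and nothing moves.
- r.finish_job(): hands the job in; it is judged then, once.
Trained networks look in the newest picture that a camera, given by its name, has taken for a name from the list of things; names that differ only in an ending like _2 or _b are one class to them, and where a whole thing is asked for, a point or a joint stands for the part that bears it (a point fixed in the world has none). Each returns a list of dicts, best first, with "conf" (0 to 1); they miss things now and then, are a little off and sometimes report something else, mostly with a low value. They report only what shows in the picture. A call takes as long as a camera call.
- r.regions_of(camera, name): "pixels" (420x560 bool, what is visible of it).
- r.spot_point(camera, name): "position" ([x, y, z] in m, in world coordinates, good to about 4 mm: a listed point, or the origin of a listed thing).
The state is a dict: "t": time; "joint_pos": joint angles; "joint_velocities": joint speeds; "effort": joint torques, N m; "position": TCP position; "eef_rot": TCP orientation; "ft_force": force on the tool from outside, world axes, zero at the start; "wrist_torque": the same for the moment, N m; "opening": opening from 0.0 (shut) to 1.0 (fully open); "finger_force": force on a finger pad.
Only numpy, scipy, OpenCV 4.12 (cv2) and the standard library are available. Lean on these libraries where they do the work, as an engineer would, in place of code of your own. Each camera call takes 0.05 s, during which the arm holds its last target. There are 200 camera calls.

## Working session

There is one attempt and no reset: what is moved stays moved. The work goes in short steps, each a Python script; the robot and the scene stay as the last script left them, time stands still between calls to the robot, and variables do not carry over. Pictures are saved under pics/ and viewed, at most 10 in all, crops included, and the job is handed in when it is done.

```bash
ls; mkdir -p pics
python3 - <<'E'
from cell import r
import cv2,numpy as np
ims=[]
for c in("scene","top"):
    p,d=r.capture(c); cv2.imwrite(f"pics/{c}0.png",p[:,:,::-1])
    for n in("leaf","hinge","thumb_nominal","pivot","catch","catch_mouth","dish_inside","dish_front","dish_left","dish_side","marker","loupe"):
        print(c,n,[(np.round(o["position"],3).tolist(),round(o["conf"],2)) for o in r.spot_point(c,n)[:2]])
s=r.read_state();print({k:np.round(v,3).tolist() for k,v in s.items()})
E
```

```text
pics
scene leaf [([0.551, 0.143, -0.0], 0.89), ([0.508, 0.045, 0.136], 0.59)]
scene hinge [([0.55, 0.147, 0.1], 0.62), ([0.353, -0.472, 0.005], 0.44)]
scene thumb_nominal [([0.509, 0.043, 0.135], 0.97)]
scene pivot [([0.518, -0.018, 0.097], 0.74), ([0.754, -0.093, 0.012], 0.27)]
scene catch []
scene catch_mouth []
scene dish_inside [([0.754, -0.096, 0.014], 0.62)]
scene dish_front [([0.429, 0.035, -0.0], 0.61), ([0.533, 0.388, -0.001], 0.23)]
scene dish_left [([0.536, 0.389, -0.003], 0.6)]
scene dish_side [([0.467, 0.5, 0.001], 0.75)]
scene marker [([0.353, -0.472, 0.004], 0.65)]
scene loupe [([0.507, -0.432, 0.0], 0.79)]
top leaf []
top hinge [([0.552, 0.147, 0.104], 0.67)]
top thumb_nominal [([0.507, 0.05, 0.136], 0.58)]
top pivot [([0.518, -0.018, 0.101], 0.78), ([0.505, 0.046, 0.134], 0.57)]
top catch []
top catch_mouth [([0.504, -0.095, 0.104], 0.49)]
top dish_inside [([0.757, -0.093, 0.012], 0.92)]
top dish_front [([0.424, 0.04, 0.004], 0.82), ([0.506, -0.434, 0.004], 0.28)]
top dish_left [([0.533, 0.39, 0.0], 0.87)]
top dish_side [([0.475, 0.502, 0.002], 0.81)]
top marker [([0.356, -0.47, -0.002], 0.71), ([0.509, -0.434, 0.003], 0.6)]
top loupe [([0.507, -0.436, 0.006], 0.43)]
{'t': 1.3, 'joint_pos': [1.015, 0.13, 1.488, 0.0, 1.523, -0.085], 'joint_velocities': [0.002, 0.001, 0.0, -0.001, 0.001, 0.0], 'effort': [0.001, -55.975, -49.205, 0.077, 0.023, 0.0], 'position': [0.272, 0.535, 0.227], 'eef_rot': [0.233, 0.972, -0.0, -0.0], 'ft_force': [-0.096, -0.519, -0.092], 'wrist_torque': [0.022, 0.013, 0.011], 'finger_force': 0.0, 'opening': 0.999}
```

View pics/scene0.png

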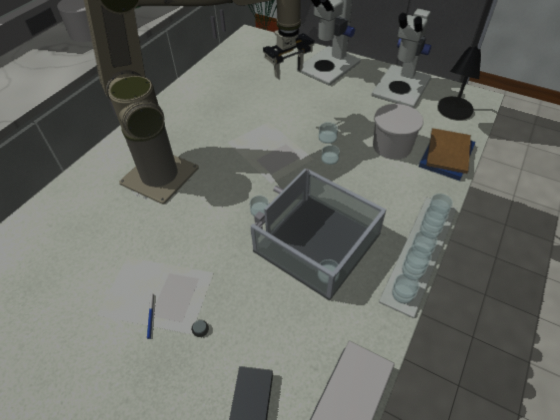

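View pics/top0.png

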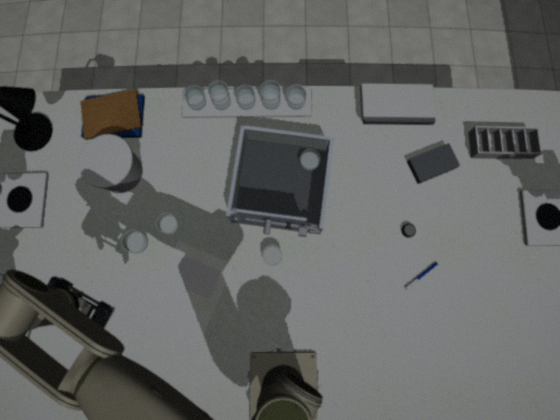

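The pictures show the pen, with the gate at the front. In the top view the thumb bar is at about (268,227), the catch at (315,231) and dish_front at (271,250). The networks agree with this and give a gate yaw of about -0.11 rad. Next I go above the bar with closed fingers and take one close look.

```bash
cat > h.py <<'E'
from cell import r
import numpy as np
H=np.array([.551,.147]); Y0=-.112
def xy(lx,ly,g=0):
    a=Y0+g; return H+np.array([[np.cos(a),-np.sin(a)],[np.sin(a),np.cos(a)]])@[lx,ly]
def pose(lx,ly,tip,g=0):
    a=np.pi/2+(Y0+g)/2
    return [*xy(lx,ly,g),tip+.008],[np.cos(a),np.sin(a),0,0]
def F(n=4):
    f=[]
    for _ in range(n): f.append(r.read_state()["ft_force"]); r.hold(.02)
    return np.mean(f,0)
E
python3 - <<'E'
from h import *
import cv2
p,q=pose(-.02,-.105,.24)
r.grasp(5)
r.reach(p,q)
s=r.read_state();print(s["t"],s["position"],s["joint_pos"],s["opening"],F())
p,d=r.capture("wrist");cv2.imwrite("pics/w1.png",p[:,:,::-1])
for n in("leaf","hinge","thumb_nominal","pivot","catch_mouth"):
    print(n,[(np.round(o["position"],4).tolist(),round(o["conf"],2)) for o in r.spot_point("wrist",n)[:2]])
for g in(0,.2,.6,1,1.3):
    print(g,r.solve_ik(*pose(-.0115,-.13,.15,g)))
E
```

```text
4.7333 [0.51936765 0.04561065 0.24797255] [-1.09604476e-02 -9.16143833e-02  1.67438605e+00  2.71504206e-04
  1.55887111e+00 -1.47046760e+00] 0.005455819133095841 [0.13546551 0.12830577 0.13862262]
leaf [([0.5525, 0.1519, 0.0029], 0.96), ([0.551, 0.1491, 0.1009], 0.62)]
hinge [([0.554, 0.1479, 0.1043], 0.95), ([0.5543, 0.1506, 0.0012], 0.67)]
thumb_nominal [([0.507, 0.048, 0.1328], 0.76)]
pivot [([0.5095, -0.0174, 0.0992], 0.59)]
catch_mouth [([0.5001, -0.0949, 0.1074], 0.9)]
0 [-6.12447433e-02 -2.86362031e-02  1.77926744e+00 -4.44089210e-16
  1.39096141e+00 -1.52004107e+00]
0.2 [-6.30951843e-02  4.15354678e-02  1.70878271e+00 -4.44089210e-16
  1.39127447e+00 -1.72189151e+00]
0.6 [-4.06220521e-02  1.77300801e-01  1.56278385e+00 -4.44089210e-16
  1.40150800e+00 -2.09941838e+00]
1 [ 7.52589820e-03  2.94375337e-01  1.42690110e+00 -4.44089210e-16
  1.42031621e+00 -2.45127043e+00]
1.3 None
```

View pics/w1.png

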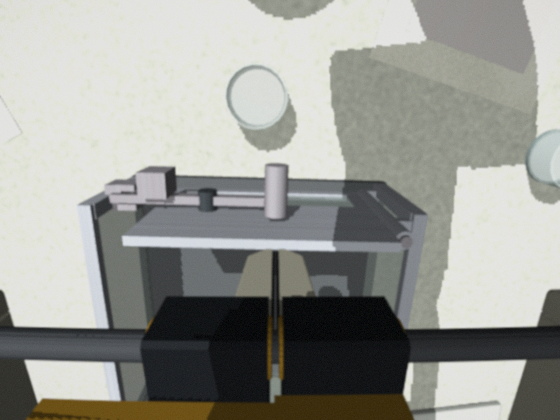

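The wrist view shows the thumb bar at (276,190), in line with the closed fingers (column 275). The panel's top edge at row 240 is level with the image, so the yaw is right. The catch is at (155,182). I turn the wrist by half a turn to get joint 6 range for the swing, then feel down for the bar.

```bash
sed -i 's/H=.*; Y0=.*/H=np.array([.552,.148]); Y0=-.116/; s#a=np.pi/2+(Y0+g)/2#a=np.pi+(Y0+g)/2#' h.py
python3 - <<'E'
from h import *
r.reach(*pose(-.026,-.105,.24)); 
print([r.solve_ik(*pose(-.0115,-.13,.15,g)) is not None for g in(0,.2,.6,1,1.3)], r.read_state()["joint_pos"])
r.servo_line(*pose(-.026,-.105,.150),max_speed=.08); r.hold(.3)
b=F(8); print(r.read_state()["t"],b)
z=.150
while z>.118:
    z-=.001; r.servo_line(*pose(-.026,-.105,z),max_speed=.02)
    f=F(2)-b
    if abs(f[2])>1.0:
        f=F(4)-b
        if abs(f[2])>1.0: break
s=r.read_state();print(s["t"],z,f,s["position"])
np.save("b.npy",b); np.save("z.npy",z)
E
```

```text
[True, True, True, True, True] [-8.75748068e-03 -1.06112032e-01  1.68784835e+00 -1.32693975e-05
  1.55981411e+00  1.67757813e+00]
9.4667 [ 0.33878184  0.04158306 -0.25870722]
12.65 0.13899999999999998 [0.2606699  1.68447198 2.24360886] [0.51422021 0.04691658 0.14724492]
```

Run:
```python
from h import *
b=np.load("b.npy"); z0=float(np.load("z.npy")); d=0
while d<.0135:
    d+=.001 if d<.009 else .0005
    r.servo_line(*pose(-.026,-.105+.0045*d/.012,z0-d),max_speed=.015)
    f=F(3)-b; print(round(d*1e3,1),f.round(2),(r.read_state()["position"][2]-.008).round(4))
    if f[2]>9: break
print(r.read_state()["t"]); np.save("d.npy",d)
```

```text
1.0 [0.9  1.87 3.83] 0.1382
2.0 [1.22 1.63 2.95] 0.137
3.0 [0.93 1.81 2.91] 0.1358
4.0 [0.98 2.12 2.47] 0.1349
5.0 [0.23 1.85 2.25] 0.1339
6.0 [0.55 1.75 2.6 ] 0.1329
7.0 [0.6  2.28 2.51] 0.1319
8.0 [0.21 1.9  1.84] 0.1309
9.0 [0.6  1.58 2.05] 0.1299
9.5 [0.19 1.51 2.03] 0.1294
10.0 [0.01 1.49 2.44] 0.129
10.5 [0.39 1.38 2.16] 0.1285
11.0 [0.1  2.29 1.64] 0.128
11.5 [0.42 1.83 1.91] 0.1275
12.0 [-0.82  1.21  5.36] 0.1274
12.5 [-1.06 -0.42  7.89] 0.1273
13.0 [-1.28 -1.54  9.66] 0.1273
17.75
```

Run:
```python
from h import *
b=np.load("b.npy"); d=float(np.load("d.npy")); z=float(np.load("z.npy"))-d
for i in range(1,25):
    g=.015*i
    r.servo_line(*pose(-.026,-.1005,z,g),max_speed=.03)
    f=F(2)-b; s=r.read_state()
    c,sn=np.cos(Y0+g),np.sin(Y0+g)
    print(round(g,3),"in",round(c*f[0]+sn*f[1],2),"hinge",round(-sn*f[0]+c*f[1],2),"up",f[2].round(2),(s["position"][2]-.008).round(4))
    if f[2]>11.5: z+=.0005
    if f[2]<7.5: z-=.0005
    if np.linalg.norm(f)>14: print("stop");break
print(s["t"]); np.save("gz.npy",[g,z])
import cv2
p,_=r.capture("top");cv2.imwrite("pics/t2.png",cv2.resize(p[150:280,180:380,::-1],(800,520)))
```

```text
0.015 in -0.48 hinge -0.18 up 8.73 0.1273
0.03 in -1.5 hinge 0.1 up 8.55 0.1272
0.045 in -0.66 hinge 0.26 up 9.61 0.1272
0.06 in -0.51 hinge 0.3 up 9.07 0.1272
0.075 in -0.85 hinge 0.5 up 9.23 0.1272
0.09 in -0.83 hinge 0.11 up 9.7 0.1273
0.105 in -0.68 hinge 0.97 up 8.52 0.1272
0.12 in -0.31 hinge 0.49 up 8.57 0.1273
0.135 in -0.35 hinge 0.94 up 9.63 0.1273
0.15 in -1.01 hinge 1.12 up 8.66 0.1273
0.165 in 0.78 hinge 0.86 up 8.98 0.1273
0.18 in -0.02 hinge 1.73 up 9.41 0.1273
0.195 in 0.14 hinge 0.37 up 9.09 0.1273
0.21 in -1.02 hinge 1.45 up 9.32 0.1273
0.225 in -0.2 hinge 0.47 up 9.22 0.1273
0.24 in -1.18 hinge 1.36 up 9.42 0.1273
0.255 in -0.23 hinge 0.67 up 8.81 0.1273
0.27 in -0.14 hinge 1.15 up 9.39 0.1273
0.285 in -0.04 hinge 1.47 up 9.43 0.1273
0.3 in -0.14 hinge 1.14 up 9.24 0.1273
0.315 in -0.29 hinge 1.66 up 9.26 0.1273
0.33 in 0.01 hinge 1.79 up 9.0 0.1273
0.345 in -0.28 hinge 1.4 up 8.69 0.1273
0.36 in -0.52 hinge 2.13 up 9.2 0.1273
24.55
```

View pics/t2.png

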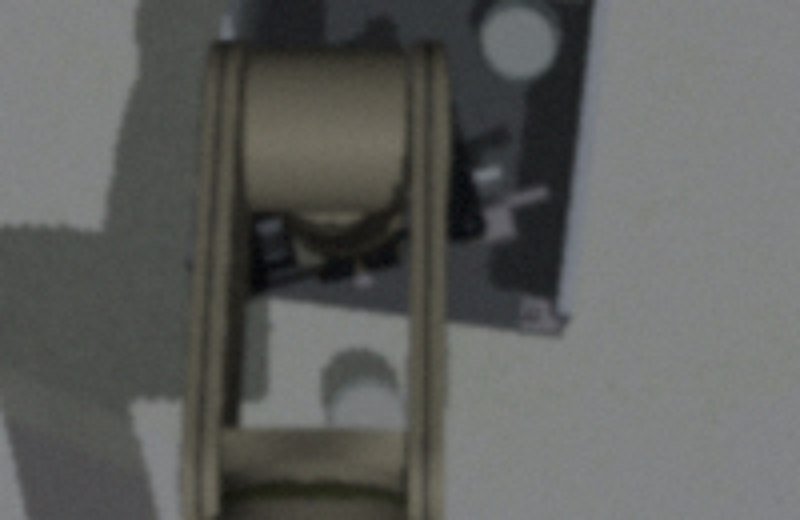

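The gate followed the bar by friction: the nose at (540,195) is well clear of the catch at (540,315). Now I raise the fingers to let the bar drop, then push on the panel face above the bar.

Run:
```python
from h import *
b=np.load("b.npy"); g,z=np.load("gz.npy")
r.servo_line(*pose(-.026,-.1005,.152,g),max_speed=.03)
r.servo_line(*pose(-.026,-.13,.152,g),max_speed=.06); r.hold(.2)
b=F(6); print(r.read_state()["t"],b)
m=0
for g in np.arange(g,1.331,.04):
    r.servo_line(*pose(-.012,-.13,.152,g),max_speed=.03)
    f=F(2)-b; m=max(m,np.linalg.norm(f)); c,sn=np.cos(Y0+g),np.sin(Y0+g)
    print(round(g,2),round(c*f[0]+sn*f[1],2),f.round(1))
    if np.linalg.norm(f)>9: print("stop");break
r.hold(.3)
s=r.read_state();print(s["t"],m,s["position"])
import cv2
p,_=r.capture("scene");cv2.imwrite("pics/s3.png",cv2.resize(p[150:310,200:420,::-1],(770,560)))
np.save("g.npy",g)
```

```text
26.5583 [-0.00650471 -0.00041936 -0.00223114]
0.36 0.29 [ 0.5 -0.7 -0.3]
0.4 -0.39 [-0.4 -0.1  0.3]
0.44 0.42 [ 0.6 -0.5 -0.5]
0.48 0.24 [ 0.3 -0.2 -0.5]
0.52 -0.11 [-0.3  0.3  0.7]
0.56 0.31 [ 0.7 -0.6 -0. ]
0.6 0.37 [0.2 0.4 0.4]
0.64 0.35 [-0.1  0.8  0.1]
0.68 -0.33 [-0.5  0.2  0.6]
0.72 0.12 [-0.1  0.3 -0.3]
0.76 -0.12 [-0.4  0.4  0.2]
0.8 -0.26 [-0.3 -0.  -0.2]
0.84 0.4 [0.3 0.3 0.1]
0.88 0.54 [0.6 0.1 0.6]
0.92 0.09 [ 0.5 -0.4 -1. ]
0.96 0.16 [ 0.2  0.  -0.5]
1.0 -0.53 [-0.9  0.1 -0. ]
1.04 0.43 [-0.   0.6  0. ]
1.08 0.05 [ 0.1  0.  -0.1]
1.12 0.2 [-0.3  0.4  0.4]
1.16 0.33 [0.2 0.3 0.3]
1.2 -0.42 [ 0.  -0.5  0.1]
1.24 -0.27 [ 0.2 -0.4  0.1]
1.28 0.49 [ 0.4  0.4 -0.6]
1.32 -0.17 [ 0.6 -0.4  0. ]
36.1083 1.2417937240695143 [0.66905254 0.09014145 0.16002898]
```

View pics/s3.png

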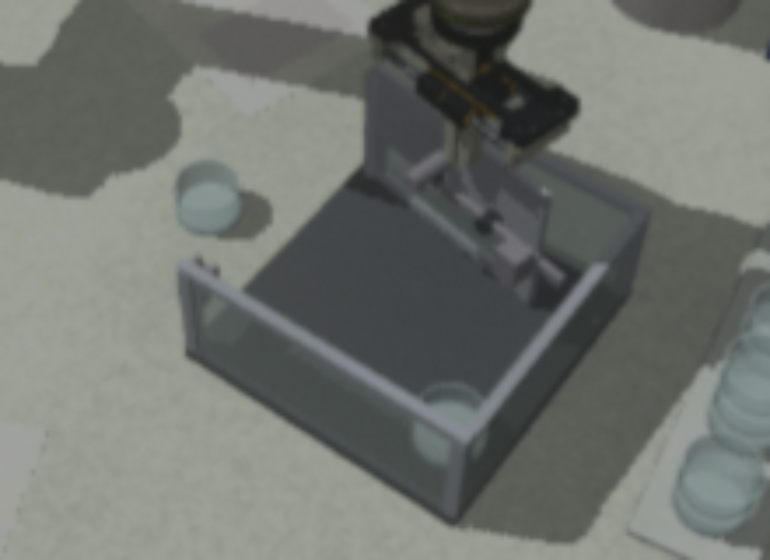

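The gate stands nearly parallel to the pen's side wall, with the nose at (555,275) deep inside the pen and the fingers at the panel face. I back off square to the panel, lift, and check the angle.

Run:
```python
from h import *
g=float(np.load("g.npy"))
r.servo_line(*pose(-.05,-.13,.154,g),max_speed=.05)
r.servo_line(*pose(-.07,-.13,.28,g),max_speed=.1)
r.hold(.5)
for c in("scene","wrist","top"):
    r.capture(c)
    P={n:[o["position"] for o in r.spot_point(c,n)[:1]] for n in("hinge","thumb_nominal","pivot")}
    for n,l in(("thumb_nominal",(-.032,-.105)),("pivot",(-.014,-.17))):
        for p in P[n]:
            v=np.array(p[:2])-H; print(c,n,np.round(p,3),"g",round((np.arctan2(v[1],v[0])-np.arctan2(l[1],l[0]))-Y0,3))
print(r.read_state()["t"],F())
```

```text
scene thumb_nominal [0.639 0.082 0.137] g 1.333
scene pivot [0.709 0.074 0.101] g 1.33
wrist thumb_nominal [0.641 0.083 0.128] g 1.354
wrist pivot [0.699 0.079 0.103] g 1.331
top thumb_nominal [0.642 0.085 0.134] g 1.37
top pivot [0.711 0.077 0.103] g 1.348
39.5917 [0.26163475 0.0254898  0.18873122]
```

```bash
python3 -c "
from cell import r
print(r.finish_job())"
```

```text
the job is handed in; nothing more can be done
None
```

I handed in the job with the gate standing open at about 1.34 rad (77°), measured from the camera images; the latch was lifted and passed the catch with at most about 10 N at the wrist, the hand is clear, and nothing else was touched, though the judge's verdict was not shown.

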